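# Pin the door cable drum on its shaft

### The arm

A 6-joint arm with a two-finger parallel gripper is mounted at the origin on the work surface. World frame = base frame: x ahead of the robot, y to its left, z up, the work surface at z = 0. Lengths are in mm, angles in rad, forces in N, time in s.
With the tool pointing down it reaches from about 275 to 1000 mm from the base axis. Payload 8.4 kg.
Tool frame: the origin (TCP) lies at the centre of the arm's flange, where the gripper is bolted on; the fingertips stand 173 mm ahead of it and the grasp point (between the pads) lies 155 mm ahead of it (tcp_to_tips is the distance from the TCP to the fingertips, in mm); z points along the fingers, x is the direction in which the jaws open and shut, and the axes are right-handed (so a half turn about z gives the same grasp; the last joint's range is limited). The gripper opens to 85 mm and grips with 20 to 120 N. Pads are 22 mm wide; open, the fingers measure 114 mm over their backs; the gripper's body (76 mm by 85 mm) begins 54 mm behind the grasp point. The pads swing forward as they close: fully open they stand 13 mm farther back than shut.
Start: joints at [-1.253, 0.353, 1.633, -0, 1.155, -0.002], TCP at [196.484, -593.316, 404.681] pointing down, gripper open.
Joint ranges: [-2.63, 2.63], [-0.92, 2.1], [0.06, 2.66], [-1.3, 4.44], [0, 2.69], [-3.02, 3.02]. Speed limits (rad/s): [2.22, 2.22, 2.79, 3.14, 3.14, 3.14].

### API

Orientations are given as [roll, pitch, yaw] about the fixed x, y, z axes, in that order (R = Rz(yaw) Ry(pitch) Rx(roll)).
In Python, from rig import sense, grab_frame, camera_info, sign_off, tcp_to_tips gives the robot as it stands.
- The arm moves only by the shell command python3 -m creep 'ROWS' [FORCE]. ROWS is text: rows parted by semicolons, each of 5 numbers parted by spaces: the opening in per cent of the stroke, from 0 (shut) to 100 (fully open), then the shift along the tool's x, y, z in cm, then the turn about the tool's z in degrees. In form: fingers tx ty tz roll; .... A call has 1 to 20 rows; each row is the pose to reach, as a shift and turn from the pose measured when the call began, along the tool's axes at that moment; what a row does not reach only later rows make up. A row lasts 1/10 s, in which the tool goes at most 50 mm and 8.59 degrees, less where a joint would pass 70% of its speed; a pose out of reach is approached as far as the arm can. A call with a gripper value outside its range is refused whole. The fingers move at their own pace and stop on an object; FORCE is the grip in N (left out, the last holds). Time passes only in rows, so rows that repeat a pose let the fingers close. It gives the time, the measured TCP pose, the force and the opening at its end, in the units of the state.
- sense(): the state, without advancing time (a new reading comes with each control period).
- grab_frame(name): name is "scene" or "top"; returns (picture, depth): 420x560x3 uint8, blue, green, red; 420x560 float32, mm along the optical axis (not along the pixel's ray), 0 where there is no reading.
- camera_info(name): a dict with "vertical_fov" (degrees; the focal length in pixels is half the picture's height over the tangent of half this angle, whatever the lens; pixels are square), "cx", "cy" (the principal point, pixels), "D" ([k1, k2, p1, p2, k3] as OpenCV has them; the pictures are not rectified), "world_to_cam" (4x4, takes a point from world to camera coordinates). Camera axes: x right, y down, z forward; pixel columns grow to the right and rows downward; lengths in mm; the calibration is good to about 2 mm. A picture is of the moment at which its call begins. camera_info takes no time and is no camera call.
- sign_off(): hands the job in, once; it reports no verdict.
The state is a dict: "clock": time; "qpos": joint angles; "qvel": joint speeds; "joint_efforts": joint torques, N m; "eef_pos": TCP position; "tcp_rot": TCP orientation; "contact_force": force on the tool from outside, world axes, zero at the start; "wrist_torque": the same for the moment, N m; "opening": opening from 0.0 (shut) to 1.0 (fully open).
Only numpy, scipy, OpenCV 4.12 (cv2) and the standard library are available. Lean on these libraries where they do the work, as an engineer would, in place of code of your own. Each camera call takes 0.05 s, during which the arm holds its last target.

### The job

The cable drum of the roll-up door turns freely on its shaft in the bench stand, and the single pin hole in its collar faces downwards or sideways, out of sight. Turn the drum by fingertip friction, stroking its wide smooth spool with a light touch (always under 20 N, never gripping it hard), until the pin hole faces straight up, and let go of it. Then take the long lock pin out of the black rack and seat it fully home in the hole, leaving it upright, and leave everything else on the bench where it is.

Things in the scene. Friction and masses are not known exactly. Their poses are not given: they have to be found in the camera images.
- stand: fixed grey bench stand; origin at the centre of its base's underside, on the table. Base plate 160 (x) x 190 (y) x 14 mm; two cheeks 50 x 14 mm, 132 mm high, centred at y = -72 and +72 mm. The drum's axle runs along the stand's y axis, straight above the origin, 120 mm above the table, in sprung bearings that sink about 1 mm per 5 N of push. Stand yaw varies.
- drum: aluminium drum on the stand's axle; origin on the axle straight above the stand's origin; y axis along the axle (same as the stand's y), z axis from the axle towards the pin hole. Spool from y = -45 to -5 mm; collar, radius 55 mm, from y = -5 to +55 mm. It turns without stops either way and stays where it is left.
- spool (a point): point on the axle at mid width of the drum's spool (drum's y = -25 mm). The spool is a smooth cylinder 130 mm across and 40 mm wide, mounted off-centre: its surface lies 60 to 70 mm from the axle as it turns; where is not known. Eight dark spots on its end are not the hole. Seals drag with about 0.08 N m: a fingertip must press with some 3 N or more not to slip.
- hole (a point): centre of the mouth of the only pin hole, on the collar's surface 55 mm from the axle, at the drum's y = +25 mm, midway along the collar; z axis points radially out. The hole is square, 14 x 14 mm, 28 mm deep. It faces straight up when it is right above the axle.
- rack: black block 70 (x) x 130 (y) x 40 mm, fixed; origin at the centre of its underside on the table. The lock pin stands in its hole at y = -32 mm, the stub plug in the one at y = +32 mm, both with 25 mm in the block.
- pin_head (a point): the long lock pin (steel, loose, about 90 g): centre of its round head, diameter 20 mm, 60 mm long, the part to grasp. Site z axis points along the pin, to the head's end. Below the head is a shank of diameter 10 mm, 25 mm long, with a chamfered foot; the foot is 55 mm below this point.
- pin_shoulder (a point): on the pin's axis where head and shank meet, 30 mm below pin_head. When the pin is fully home the shoulder rests on the collar at the hole's mouth.
- plug: bystander: stub plug with a head of diameter 28 mm, 16 mm long, standing in the rack; leave it
- tray: bystander: open grey plastic tray 100 x 130 x 45 mm
- wrench: bystander: wrench lying on the table
- tape: bystander: roll of tape, diameter 96 mm, 30 mm high
- roller: bystander: small steel door roller, wheel diameter 48 mm, stem up, 75 mm high
- can: bystander: white can, diameter 60 mm, 150 mm high
- jar: bystander: glass jar, diameter 68 mm, 85 mm high
- mug: bystander: white mug, diameter 80 mm, 90 mm high
Things that resemble listed ones, but are neither listed nor needed, are in the scene too. Leave any green or orange look-alike of the part that bears pin_head alone.

How it is judged (in metres and radians):
On the way:
1. the pin hole faces straight up (within about 9 degrees) and the drum is let go, with the pin still in the rack (angle between hole's own z axis and vertical below 0.16 rad and contact force between anything else and drum below 0.2 N and distance of pin_head from where it was at the start of the episode below 0.02 m), for 0.2 s.
At the end, for the whole second after the job is handed in: The hole faces up within 0.16 rad, the lock pin is in it with its shoulder within 4 mm of the collar's surface and within 6 mm sideways of the hole's centre, upright within 0.26 rad, the drum at rest (angle between hole's own z axis and vertical below 0.16 rad and z of pin_shoulder in the frame of hole between -0.004 and 0.004 m and horizontal distance between pin_shoulder and hole below 0.006 m and angle between pin_head's own z axis and vertical below 0.26 rad and linear speed of drum below 0.02 m/s and angular speed of drum below 0.1 rad/s); the robot touches nothing.
It fails at once if the fingers press on the drum with more than 20 N (contact force between the fingers and drum above 20 N).
It fails at once if a bystander is displaced by more than 30 mm (distance of any of plug, tray, wrench, tape, roller, can, jar, mug from where it was at the start of the episode above 0.03 m).
It also fails if it takes over 72 s, if anything falls off the work surface, if the arm or the gripper's body presses on something with over 40 N, if the wrist force passes 120 N, or if a joint passes its speed limit or range.

## Working session

There is one attempt and no reset: what is moved stays moved. The work goes in short steps, Python scripts to look and compute and a shell command to move; the robot and the scene stay as the last step left them, time stands still between calls to the robot, and variables do not carry over. Pictures are saved under pics/ and viewed, and the job is handed in when it is done.

```bash
ls; mkdir -p pics
python3 - <<'E'
from rig import *
import cv2,numpy as np
s=sense();print(s)
for n in("scene","top"):
    p,d=grab_frame(n);cv2.imwrite(f"pics/{n}0.png",p);np.save(f"pics/{n}0d.npy",d);print(n,camera_info(n))
E
```

```text
pics
{'clock': 0.0, 'qpos': array([-1.25342399e+00,  3.53669434e-01,  1.63414845e+00, -9.76174565e-06,
        1.15523536e+00, -2.42742617e-03]), 'qvel': array([ 0.00043182,  0.0012432 ,  0.00051866, -0.0005236 ,  0.00038494,
       -0.00043715]), 'joint_efforts': array([-1.27844719e-04, -6.05249977e+01, -3.42065692e+01, -1.29879745e-04,
        9.46997636e-03,  8.07914375e-06]), 'eef_pos': array([ 196.39115936, -593.08465184,  403.94209543]), 'tcp_rot': array([ 3.14158727e+00,  1.46061273e-03, -1.25099262e+00]), 'contact_force': array([-0.43701585,  0.03056428, -0.12504495]), 'wrist_torque': array([-0.01174109, -0.01361855, -0.01562739]), 'opening': 1.0019837517788515}
scene {'vertical_fov': 52.6144641879839, 'cx': 274.4913267155878, 'cy': 210.19069544216865, 'D': array([-0.115014,  0.      ,  0.      ,  0.      ,  0.      ]), 'world_to_cam': array([[ 8.07150540e-01,  5.90203699e-01, -1.29460266e-02,
        -4.83688151e+02],
       [ 3.51691475e-01, -4.98348151e-01, -7.92440677e-01,
        -8.15458898e+01],
       [-4.74153047e-01,  6.35065913e-01, -6.09811589e-01,
         1.39442513e+03],
       [ 0.00000000e+00,  0.00000000e+00,  0.00000000e+00,
         1.00000000e+00]])}
top {'vertical_fov': 49.468733548055205, 'cx': 277.1220979017896, 'cy': 205.5549034683992, 'D': array([0.02485807, 0.        , 0.        , 0.        , 0.        ]), 'world_to_cam': array([[-1.63397743e-02, -9.99863704e-01,  2.36329005e-03,
         1.45889739e+01],
       [-9.98315858e-01,  1.61828034e-02, -5.57096468e-02,
         5.73887232e+02],
       [ 5.56638091e-02, -3.26959299e-03, -9.98444215e-01,
         1.31078124e+03],
       [ 0.00000000e+00,  0.00000000e+00,  0.00000000e+00,
         1.00000000e+00]])}
```

View pics/scene0.png

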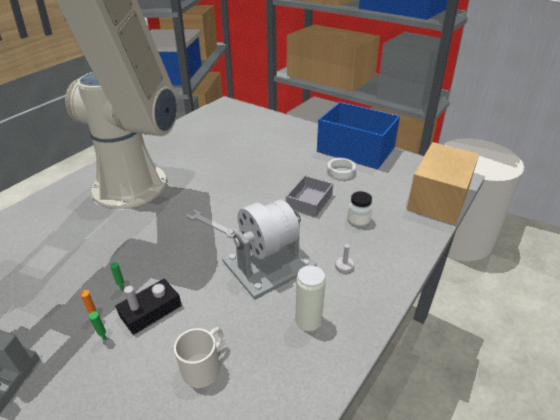

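View pics/top0.png

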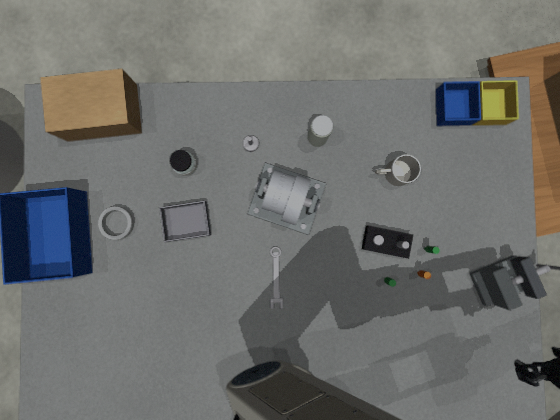

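The drum stand is at about (287,196) in top and (270,235) in scene. The rack is at (388,241) in top, and the steel pin looks to be at about (404,244). I'll zoom in.

```bash
python3 - <<'E'
import cv2,numpy as np
t=cv2.imread("pics/top0.png");s=cv2.imread("pics/scene0.png")
a=cv2.resize(t[150:270,240:440],(800,480),interpolation=cv2.INTER_CUBIC)
b=cv2.resize(s[180:300,180:340],(800,600),interpolation=cv2.INTER_CUBIC)
cv2.imwrite("pics/tz.png",a);cv2.imwrite("pics/sz.png",b)
E
cat > h.py <<'E'
from rig import *
import cv2,numpy as np
def K(n):
    c=camera_info(n);f=210/np.tan(np.radians(c["vertical_fov"]/2))
    return np.array([[f,0,c["cx"]],[0,f,c["cy"]],[0,0,1]]),c["D"],c["world_to_cam"]
def ray(n,u,v):
    k,D,T=K(n);x=cv2.undistortPoints(np.array([[[u,v]]],float),k,D)[0,0]
    R=T[:3,:3];o=-R.T@T[:3,3];return o,R.T@np.array([x[0],x[1],1.])
def onz(n,u,v,z):
    o,d=ray(n,u,v);return o+d*(z-o[2])/d[2]
def proj(n,P):
    k,D,T=K(n);P=np.atleast_2d(np.array(P,float));r,_=cv2.Rodrigues(T[:3,:3])
    return cv2.projectPoints(P,r,T[:3,3],k,D)[0][:,0]
def tri(a,ua,b,ub):
    o1,d1=ray(a,*ua);o2,d2=ray(b,*ub)
    A=np.stack([d1,-d2],1);t=np.linalg.lstsq(A,o2-o1,rcond=None)[0]
    p,q=o1+d1*t[0],o2+d2*t[1];return (p+q)/2,np.linalg.norm(p-q)
def cloud(n,d):
    k,D,T=K(n);h,w=d.shape;vv,uu=np.mgrid[:h,:w]
    x=cv2.undistortPoints(np.stack([uu.ravel(),vv.ravel()],1).astype(float)[:,None],k,D)[:,0]
    z=d.ravel();P=np.stack([x[:,0]*z,x[:,1]*z,z],1);R=T[:3,:3]
    return ((P-T[:3,3])@R).reshape(h,w,3)
E
```

```text
(no output)
```

View pics/tz.png

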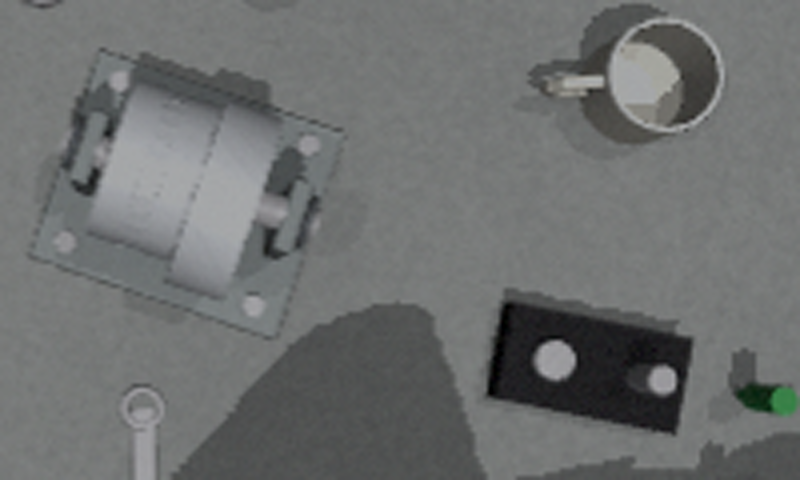

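View pics/sz.png

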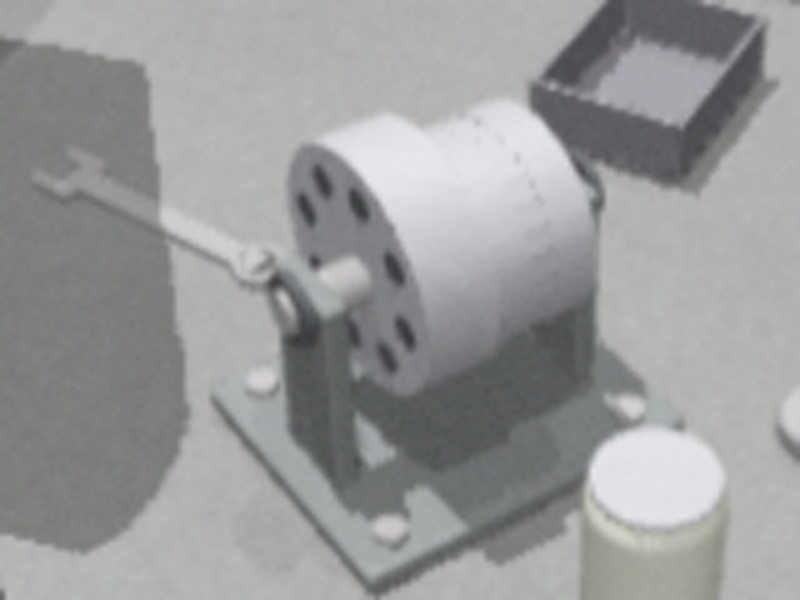

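Run:
```python
from h import *
t=cv2.imread("pics/top0.png");d=np.load("pics/top0d.npy");C=cloud("top",d)
for w in [(200,150),(330,300)]: print(w,C[w[1],w[0]])
# base corners
c=np.array([(100,50),(344,130),(275,338),(30,257)])/4+[240,150]-0.4
P=np.array([onz("top",*x,14) for x in c]);print(P.round(1),P.mean(0))
e=[np.linalg.norm(P[i]-P[(i+1)%4]) for i in range(4)];print("sides",e)
for i,j in((1,0),(2,3)):print("yaw y",np.degrees(np.arctan2(*(P[j]-P[i])[[1,0]])))
for i,j in((2,1),(3,0)):print("x",np.degrees(np.arctan2(*(P[j]-P[i])[[1,0]])))
# depth base
roi=np.zeros(d.shape,bool);roi[150:245,235:340]=1
m=(roi&(C[...,2]>8)&(C[...,2]<22));
Q=C[m][:,:2].astype(np.float32);print("rect",cv2.minAreaRect(Q))
for lo in (100,150,170,):
  m=roi&(C[...,2]>lo);Q=C[m];print(lo,m.sum(),Q.mean(0),Q.max(0))
# rack
roi=np.zeros(d.shape,bool);roi[215:265,355:420]=1
m=roi&(C[...,2]>34)&(C[...,2]<46)&(t.max(2)<70)
Q=C[m][:,:2].astype(np.float32);print("rack",cv2.minAreaRect(Q))
for lo,hi in((85,110),(48,62)):
  m=roi&(C[...,2]>lo)&(C[...,2]<hi);Q=C[m];print(lo,m.sum(),Q.mean(0),Q.min(0),Q.max(0))
# bright blobs 
m=(roi&(t.min(2)>110)).astype(np.uint8);n,l,st,ce=cv2.connectedComponentsWithStats(m)
for i in range(1,n):
  if st[i,4]>15: print(st[i],ce[i],onz("top",*ce[i],100),onz("top",*ce[i],56))
```

```text
(200, 150) [743.96365036 231.37927802  -3.13898282]
(330, 300) [ 298.078325   -143.53800205    4.87289493]
[[ 702.2   39.8   14. ]
 [ 640.5 -137.6   14. ]
 [ 489.7  -84.1   14. ]
 [ 551.4   93.    14. ]] [595.95217453 -22.1990297   14.        ]
sides [np.float64(187.82913312469546), np.float64(160.05305014290315), np.float64(187.56664568421505), np.float64(159.9457278191827)]
yaw y 70.81659499645359
yaw y 70.78421062025218
x -19.51586182678748
x -19.4220447081305
rect ((608.130615234375, -28.963958740234375), (264.1358947753906, 239.6753387451172), 0.5593339204788208)
100 2118 [590.05345871 -19.2122906  182.80468242] [ 662.27913255   64.16878877 1340.67852792]
150 1520 [590.32678548 -18.96226066 202.10221665] [ 654.93573333   42.52507981 1340.67852792]
170 883 [586.71061819 -25.73709297 230.8783329 ] [ 634.26671437   33.88455168 1340.67852792]
rack ((465.2787780761719, -309.0126037597656), (130.6837921142578, 69.91990661621094), 77.81268310546875)
85 47 [ 458.67068271 -338.5993577    98.6647486 ] [ 448.42886453 -347.7059943    88.55686615] [ 467.54230958 -330.06901102  103.98033138]
48 86 [ 470.53036308 -282.55759697   54.72720719] [ 449.97333875 -336.32235381   48.44250874] [ 484.40338867 -265.0356948    61.42336696]
[ 355  215   65   50 1664] [388.0625     237.45612981] [ 477.82968809 -293.95590292  100.        ] [ 477.0364778  -304.72083995   56.        ]
[374 235  10  10  74] [378.43243243 239.60810811] [ 472.41580225 -267.71779378  100.        ] [ 471.4305914  -277.55221032   56.        ]
[402 242   7   6  37] [405.08108108 244.54054054] [ 457.98361686 -339.34615918  100.        ] [ 456.48657628 -351.72083736   56.        ]
```

Rack and pin: the centre is (465,-309) with x yaw about -12°. The pin at (458.5,-340) measured directly agrees with the one computed from the rack pose. Stand: the centre is (596,-22) with yaw about -19.3°, and the measured sides of 160x188 fit. From the camera coverage, the hole must be on the robot side or underneath, so I'll stroke the top towards the stand's +x. Next I'll go above the start of the stroke with the gripper shut.

```bash
python3 -m creep '0 -5 -6 0 8; 0 -10 -12 0 16; 0 -15 -18 0 24; 0 -20 -24 0 32; 0 -25 -30 0 37.5; 0 -30 -36 0 37.5; 0 -35 -42 0 37.5;0 -40 -47 0 37.5;0 -42.7 -50.4 0 37.5;0 -42.7 -50.4 0 37.5;0 -42.7 -50.4 0 37.5;0 -42.7 -50.4 0 37.5;0 -42.7 -50.4 0 37.5;0 -42.7 -50.4 0 37.5;0 -42.7 -50.4 0 37.5;0 -42.7 -50.4 0 37.5;0 -42.7 -50.4 0 37.5' 20
python3 - <<'E'
from rig import *
print(sense())
E
```

```text
clock: 1.8
eef_pos: [539.9, -30.5, 404.4]
tcp_rot: [3.14, 0.0, -1.907]
contact_force: [-0.3, -0.1, -0.0]
opening: 0.001
{'clock': 1.8, 'qpos': array([-5.95089154e-02,  2.22982047e-01,  1.81369956e+00,  9.06133309e-04,
        1.10607101e+00,  1.84687664e+00]), 'qvel': array([-0.00510657, -0.00268653, -0.00161916,  0.00395844, -0.00285715,
        0.0040205 ]), 'joint_efforts': array([ 7.70769976e-01, -4.96526563e+01, -3.32876015e+01,  3.86873027e-02,
       -4.20944067e-03, -8.52625788e-03]), 'eef_pos': array([539.91332314, -30.52759543, 404.42359087]), 'tcp_rot': array([ 3.14025578e+00,  4.62669587e-04, -1.90679244e+00]), 'contact_force': array([-0.33361101, -0.10421003, -0.03841942]), 'wrist_torque': array([ 0.02911262, -0.02648705,  0.00181829]), 'opening': 0.0012908971118290185}
```

```bash
cat > look.py <<'E'
from h import *
import sys
k=sys.argv[1]
s,_=grab_frame("scene");t,_=grab_frame("top")
b=cv2.resize(s[170:300,180:340],(640,520),interpolation=cv2.INTER_CUBIC)
a=cv2.resize(t[150:245,240:340],(640,608),interpolation=cv2.INTER_CUBIC)
cv2.imwrite(f"pics/s_{k}.png",b);cv2.imwrite(f"pics/t_{k}.png",a)
cv2.imwrite(f"pics/sraw_{k}.png",s);cv2.imwrite(f"pics/traw_{k}.png",t)
E
cat > st.py <<'E'
from rig import *
import numpy as np
s=sense();x=np.array([.944,-.330]);y=np.array([.330,.944])
p=s["eef_pos"];q=p[:2]-[596,-22];f=s["contact_force"]
print("t%.2f X %.1f Y %.1f tip_z %.1f | Fx %.2f Fy %.2f Fz %.2f"%(s["clock"],q@x,q@y,p[2]-173-120,f[:2]@x,f[:2]@y,f[2]))
E
python3 st.py; python3 look.py 1
```

```text
t1.80 X -50.1 Y -26.6 tip_z 111.4 | Fx -0.28 Fy -0.21 Fz -0.04
```

View pics/s_1.png

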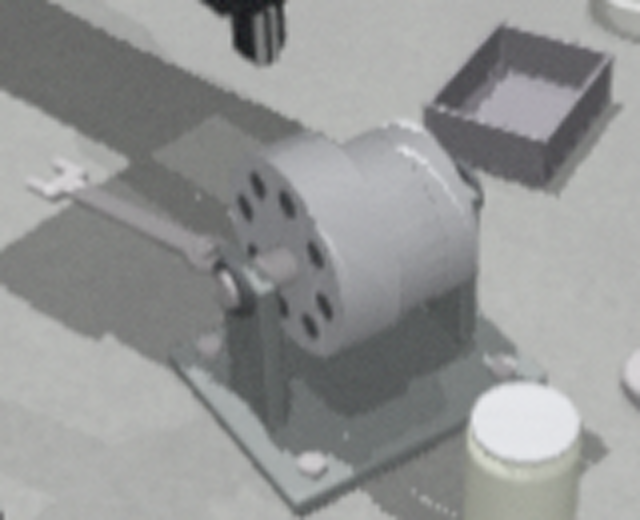

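```bash
cat > chk.py <<'E'
# stop a chain when the force leaves [lo, hi]
import sys,runpy
from rig import sense
import numpy as np
runpy.run_path("st.py")
f=np.linalg.norm(sense()["contact_force"]);lo,hi=float(sys.argv[1]),float(sys.argv[2])
sys.exit(0 if lo<=f<=hi else 1)
E
q='> /dev/null'
python3 -m creep '0 0 0 2 0;0 0 0 4.6 0;0 0 0 4.8 0;0 0 0 4.8 0' >/dev/null; python3 chk.py 0 2 && 
python3 -m creep '0 0 0 0.1 0;0 0 0 0.2 0;0 0 0 0.2 0' >/dev/null && python3 chk.py 0 2 && 
python3 -m creep '0 0 0 0.1 0;0 0 0 0.2 0;0 0 0 0.2 0' >/dev/null && python3 chk.py 0 2 && 
python3 -m creep '0 0 0 0.1 0;0 0 0 0.2 0;0 0 0 0.2 0' >/dev/null && python3 chk.py 0 2 && 
python3 -m creep '0 0 0 0.1 0;0 0 0 0.2 0;0 0 0 0.2 0' >/dev/null && python3 chk.py 0 2 && 
python3 -m creep '0 0 0 0.1 0;0 0 0 0.2 0;0 0 0 0.2 0' >/dev/null && python3 chk.py 0 2
```

```text
t2.30 X -50.1 Y -27.2 tip_z 63.6 | Fx -0.15 Fy -0.72 Fz -0.01
t2.60 X -49.9 Y -27.2 tip_z 62.3 | Fx 0.42 Fy 0.37 Fz -0.05
t2.90 X -49.9 Y -27.2 tip_z 60.3 | Fx 0.30 Fy -0.79 Fz -0.18
t3.20 X -50.0 Y -27.2 tip_z 58.0 | Fx 0.04 Fy 0.11 Fz -0.07
t3.50 X -50.0 Y -27.2 tip_z 56.0 | Fx 0.53 Fy 0.22 Fz 0.28
t3.80 X -50.3 Y -27.2 tip_z 54.1 | Fx -3.60 Fy -0.82 Fz 5.83
```

```bash
python3 -m creep '0 0 -0.45 -0.29 0;0 0 -0.9 -0.54 0;0 0 -0.9 -0.54 0' >/dev/null && python3 chk.py 4.5 11 && 
python3 -m creep '0 0 -0.5 -0.22 0;0 0 -1.0 -0.4 0;0 0 -1.0 -0.4 0' >/dev/null && python3 chk.py 4.5 11
```

```text
t4.10 X -41.0 Y -27.2 tip_z 60.0 | Fx -4.01 Fy -0.66 Fz 5.60
t4.40 X -30.4 Y -27.2 tip_z 64.6 | Fx -1.28 Fy 0.27 Fz 6.32
```

```bash
python3 -m creep '0 0 -0.5 -0.13 0;0 0 -1.0 -0.22 0;0 0 -1.0 -0.22 0' >/dev/null && python3 chk.py 4.5 11 && 
python3 -m creep '0 0 -0.5 -0.05 0;0 0 -1.0 -0.07 0;0 0 -1.0 -0.07 0' >/dev/null && python3 chk.py 4.5 11 &&
python3 -m creep '0 0 -0.5 0 0;0 0 -1.0 0 0;0 0 -1.0 0 0' >/dev/null && python3 chk.py 4.5 11 &&
python3 -m creep '0 0 -0.5 0 0;0 0 -1.0 0 0;0 0 -1.0 0 0' >/dev/null && python3 chk.py 4.5 11
```

```text
t4.70 X -19.4 Y -27.3 tip_z 67.6 | Fx -0.09 Fy -1.01 Fz 5.99
t5.00 X -8.4 Y -27.4 tip_z 68.8 | Fx 0.86 Fy -0.89 Fz 5.60
t5.30 X 2.3 Y -27.5 tip_z 69.0 | Fx 1.06 Fy -2.11 Fz 4.11
t5.60 X 12.9 Y -27.6 tip_z 69.0 | Fx 1.62 Fy -0.93 Fz 3.33
```

```bash
python3 look.py 2
```

```text
(no output)
```

View pics/s_2.png

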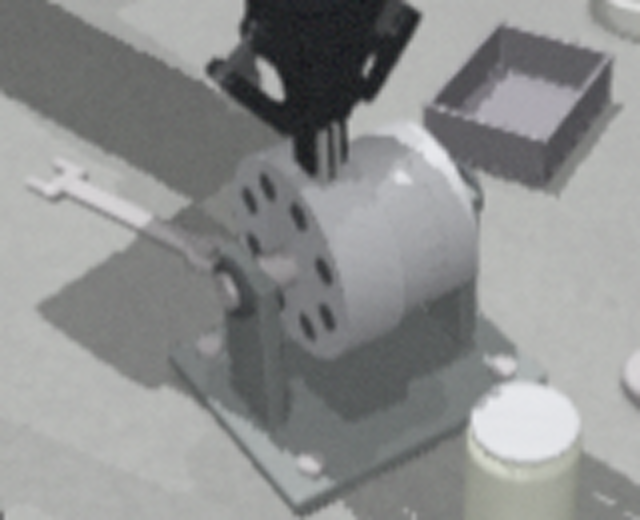

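View pics/t_2.png

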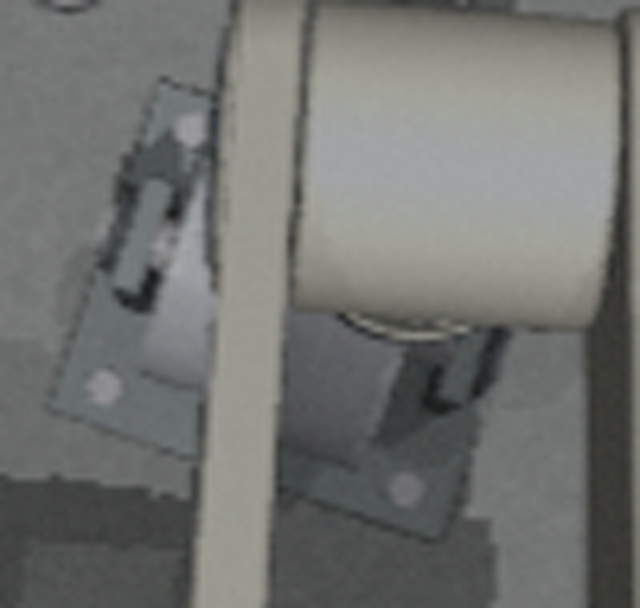

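```bash
python3 -m creep '0 0 -0.5 0.1 0;0 0 -1.0 0.18 0;0 0 -1.0 0.18 0' >/dev/null && python3 chk.py 3.5 11 && 
python3 -m creep '0 0 -0.5 0.14 0;0 0 -1.0 0.3 0;0 0 -1.0 0.3 0' >/dev/null && python3 chk.py 4.5 11
```

```text
t6.00 X 23.3 Y -27.6 tip_z 67.2 | Fx 1.97 Fy -1.14 Fz 3.84
t6.30 X 34.0 Y -27.6 tip_z 63.8 | Fx 1.86 Fy -0.64 Fz 1.98
```

```bash
cat > spots.py <<'E'
from h import *
import sys
def ana(s):
    ax=np.array([.944,-.330,0]);ay=np.array([.330,.944,0]);c=np.array([596,-22,120.])-45*ay
    # rectify the end face: 2 px/mm
    S=2;pts=[];W=160
    for v in range(W):
        for u in range(W):
            X,Z=(u-80)*1.0,(80-v)*1.0;pts.append(c+ax*X+np.array([0,0,Z]))
    m=proj("scene",pts).astype(np.float32).reshape(W,W,2)
    r=cv2.remap(s,m[...,0],m[...,1],cv2.INTER_CUBIC)
    g=r.max(2);b=((g<75)).astype(np.uint8)
    n,l,st,ce=cv2.connectedComponentsWithStats(b);o=[]
    for i in range(1,n):
        if 25<st[i,4]<200:
            X,Z=ce[i][0]-80,80-ce[i][1];R=np.hypot(X,Z)
            if 25<R<62:o.append((X,Z,R,np.degrees(np.arctan2(X,Z)),st[i,4]))
    return r,o
if __name__=="__main__":
    k=sys.argv[1];s=cv2.imread(k);r,o=ana(s)
    cv2.imwrite("pics/face_"+k.split("/")[-1],cv2.resize(r,(480,480)))
    for q in o:print(np.round(q,1))
E
for k in sraw_1 sraw_2; do python3 spots.py pics/$k.png;echo; done
python3 -m creep '0 0 0 -0.7 0;0 0 0 -1.5 0;0 0 2 -2 0;0 0 5 -1.5 0;0 0 8.2 -0.6 0;0 0 8.2 -0.4 0;0 0 8.2 -0.4 0' ; python3 st.py; python3 look.py 3;python3 spots.py pics/sraw_3.png
```

```text
[ 2.3 47.  47.1  2.8 99. ]
[-29.9  39.9  49.9 -36.9  99. ]
[31.  28.9 42.4 47.1 68. ]
[-47.8  11.2  49.1 -76.8  88. ]
[39.5 -4.8 39.8 97.  99. ]
[ 21.4 -33.9  40.  147.7  84. ]
[  -9.8  -42.2   43.3 -167.    78. ]

[-18.7  45.7  49.4 -22.2 114. ]
[ 14.7  46.2  48.5  17.6 114. ]
[ 39.9  22.8  45.9  60.3 116. ]
[-41.4  20.6  46.2 -63.5  88. ]
[ 41.2 -11.8  42.9 106.  106. ]
[ -40.6  -13.8   42.9 -108.7   77. ]
[ 18.  -36.9  41.  154.   90. ]
[ -11.5  -38.8   40.4 -163.4   26. ]

clock: 7.0
eef_pos: [541.4, -31.8, 360.9]
tcp_rot: [-3.135, 0.001, -1.908]
contact_force: [0.7, 0.5, -0.1]
opening: 0.0
t7.00 X -48.3 Y -27.3 tip_z 67.9 | Fx 0.46 Fy 0.72 Fz -0.13
[ -4.2  48.9  49.1  -4.9 113. ]
[ 28.3  39.3  48.4  35.8 118. ]
[-33.8  32.8  47.1 -45.9 100. ]
[ 45.3   9.8  46.3  77.8 104. ]
[-43.1  -0.2  43.1 -90.2 102. ]
[ 36.3 -23.3  43.2 122.7  80. ]
[  6.7 -39.8  40.4 170.4  98. ]
```

View pics/s_3.png

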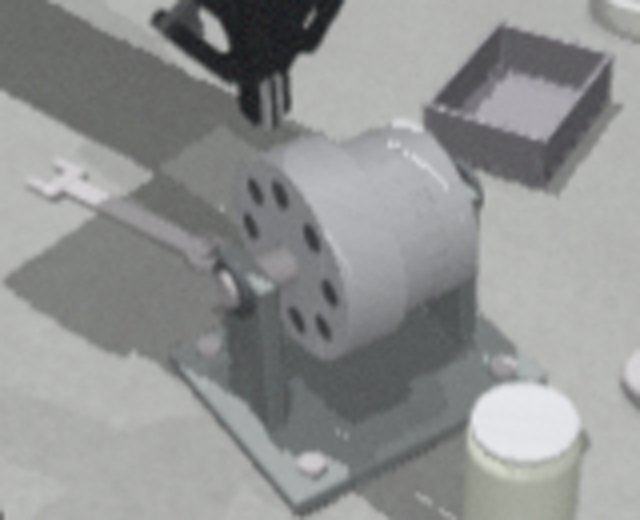

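View pics/face_sraw_3.png

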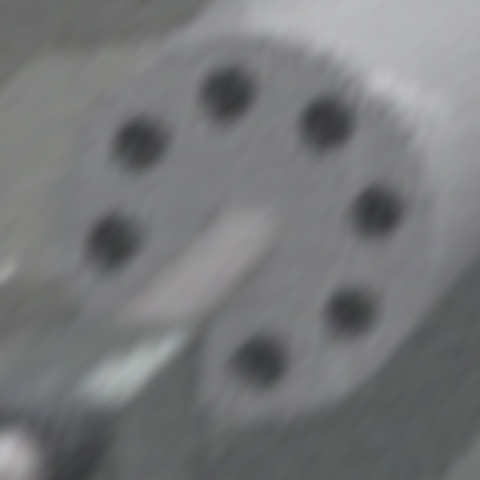

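View pics/t_3.png

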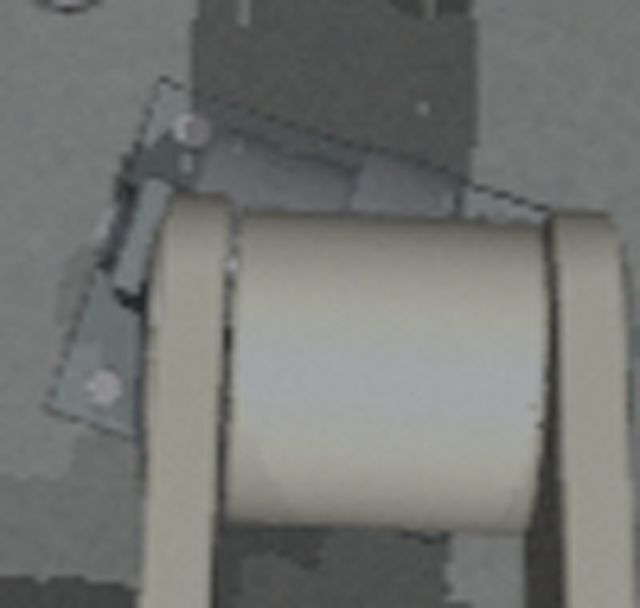

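```bash
python3 -m creep '0 0 0 0.4 0;0 0 0 0.9 0;0 0 0 0.9 0' >/dev/null; python3 chk.py 0 2.5 && 
python3 -m creep '0 0 0 0.1 0;0 0 0 0.2 0;0 0 0 0.2 0' >/dev/null && python3 chk.py 0 2.5 && 
python3 -m creep '0 0 0 0.1 0;0 0 0 0.2 0;0 0 0 0.2 0' >/dev/null && python3 chk.py 0 2.5 && 
python3 -m creep '0 0 0 0.1 0;0 0 0 0.2 0;0 0 0 0.2 0' >/dev/null && python3 chk.py 0 2.5 && 
python3 -m creep '0 0 0 0.1 0;0 0 0 0.2 0;0 0 0 0.2 0' >/dev/null && python3 chk.py 0 2.5 && 
python3 -m creep '0 0 0 0.1 0;0 0 0 0.2 0;0 0 0 0.2 0' >/dev/null && python3 chk.py 0 2.5 && 
python3 -m creep '0 0 0 0.1 0;0 0 0 0.2 0;0 0 0 0.2 0' >/dev/null && python3 chk.py 0 2.5 && 
python3 -m creep '0 0 0 0.1 0;0 0 0 0.2 0;0 0 0 0.2 0' >/dev/null && python3 chk.py 0 2.5
```

```text
t7.40 X -46.9 Y -27.3 tip_z 58.3 | Fx -0.51 Fy -0.22 Fz -0.41
t7.70 X -46.8 Y -27.3 tip_z 56.4 | Fx -1.10 Fy 0.39 Fz 2.38
```

```bash
python3 -m creep '0 0 0 0.1 0;0 0 0 0.1 0' >/dev/null && python3 chk.py 4 11 && 
python3 -m creep '0 0 -0.5 -0.3 0;0 0 -1.0 -0.55 0;0 0 -1.0 -0.55 0' >/dev/null && python3 chk.py 4.5 11 && 
python3 -m creep '0 0 -0.5 -0.2 0;0 0 -1.0 -0.37 0;0 0 -1.0 -0.37 0' >/dev/null && python3 chk.py 4.5 11&&
python3 -m creep '0 0 -0.5 -0.12 0;0 0 -1.0 -0.2 0;0 0 -1.0 -0.2 0' >/dev/null && python3 chk.py 4.5 11
```

```text
t7.90 X -46.8 Y -27.3 tip_z 55.6 | Fx -2.36 Fy -0.67 Fz 4.91
t8.20 X -35.9 Y -27.4 tip_z 61.9 | Fx -0.37 Fy -0.65 Fz 3.89
```

```bash
python3 -m creep '0 0 -0.5 -0.14 0;0 0 -1.0 -0.29 0;0 0 -1.0 -0.29 0' >/dev/null && python3 chk.py 4 11&&
python3 -m creep '0 0 -0.5 -0.09 0;0 0 -1.0 -0.16 0;0 0 -1.0 -0.16 0' >/dev/null && python3 chk.py 4 11 &&
python3 -m creep '0 0 -0.5 -0.03 0;0 0 -1.0 -0.03 0;0 0 -1.0 -0.03 0' >/dev/null && python3 chk.py 4 11
```

```text
t8.50 X -24.8 Y -27.4 tip_z 65.3 | Fx 0.83 Fy -0.89 Fz 4.77
t8.80 X -13.9 Y -27.5 tip_z 67.2 | Fx -0.01 Fy -0.99 Fz 2.71
```

```bash
python3 -m creep '0 0 -0.4 0.06 0;0 0 -1.0 0.06 0;0 0 -1.0 0.06 0' >/dev/null && python3 chk.py 3.5 11&&
python3 -m creep '0 0 -0.5 0.04 0;0 0 -1.0 0.06 0;0 0 -1.0 0.06 0' >/dev/null && python3 chk.py 3.5 11
```

```text
t9.10 X -3.0 Y -27.6 tip_z 66.8 | Fx 2.49 Fy -3.28 Fz 3.81
t9.40 X 7.8 Y -27.7 tip_z 66.3 | Fx 1.39 Fy -1.74 Fz 3.95
```

```bash
python3 -m creep '0 0 -0.5 0.1 0;0 0 -1.0 0.2 0;0 0 -1.0 0.2 0' >/dev/null && python3 chk.py 3.5 11&&
python3 -m creep '0 0 -0.5 0.17 0;0 0 -1.0 0.36 0;0 0 -1.0 0.36 0' >/dev/null && python3 chk.py 3.5 11; python3 look.py 4;python3 spots.py pics/sraw_4.png
```

```text
t9.70 X 18.7 Y -27.7 tip_z 64.5 | Fx 1.59 Fy -2.92 Fz 3.65
t10.00 X 29.4 Y -27.7 tip_z 61.0 | Fx 3.60 Fy -2.66 Fz 5.42
[ 17.5  42.1  45.6  22.6 127. ]
[-16.1  39.2  42.4 -22.4  90. ]
[ 43.7  19.7  47.9  65.8 110. ]
[-37.7  13.   39.9 -70.9  86. ]
[ 46.7 -14.7  48.9 107.5 112. ]
[ 25.2 -41.2  48.3 148.5  85. ]
[  -8.3  -43.3   44.1 -169.1   92. ]
```

View pics/s_4.png

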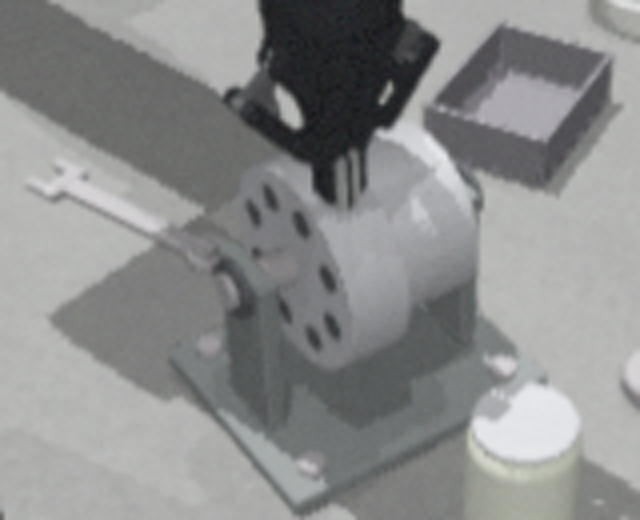

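View pics/t_4.png

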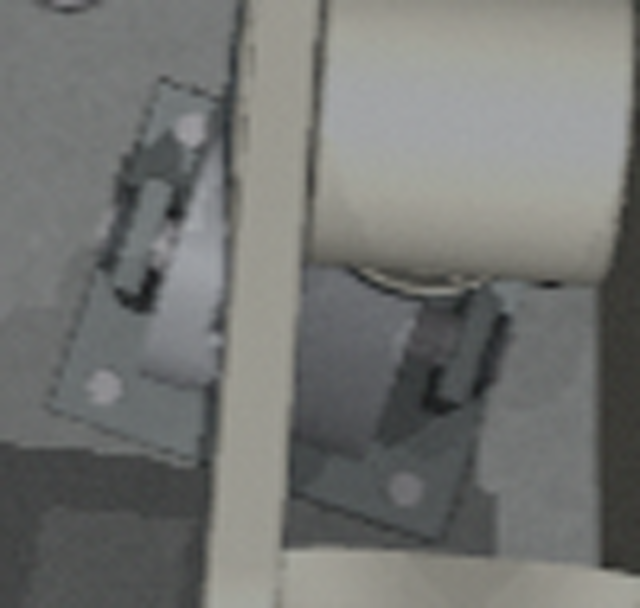

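```bash
python3 -m creep '0 0 0 -0.7 0;0 0 0 -1.5 0;0 0 2 -2 0;0 0 5 -2 0;0 0 7 -1.4 0;0 0 7 -1.4 0' >/dev/null; python3 st.py; python3 look.py 5;python3 spots.py pics/sraw_5.png
```

```text
t10.70 X -43.8 Y -27.6 tip_z 73.7 | Fx -0.26 Fy -0.74 Fz 0.44
[17.4 42.9 46.3 22.  97. ]
[-16.6  40.   43.3 -22.5 100. ]
[ 43.5  20.7  48.2  64.5 111. ]
[-37.6  13.8  40.  -69.9  90. ]
[ 46.6 -13.8  48.6 106.4  96. ]
[ 25.5 -39.9  47.4 147.4  99. ]
[  -8.1  -43.1   43.8 -169.3  107. ]
```

View pics/s_5.png

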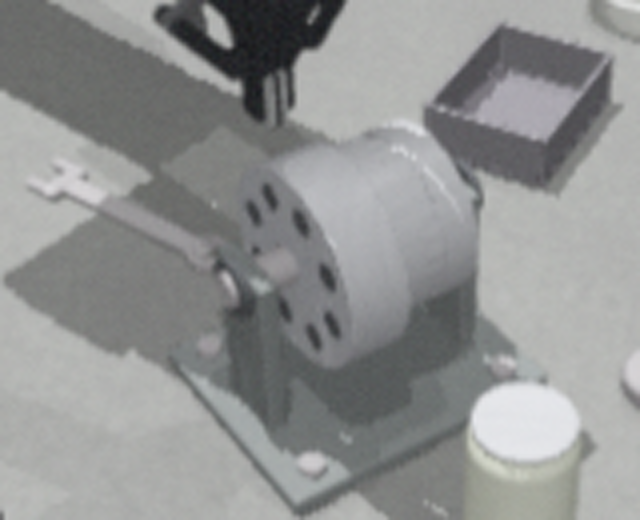

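View pics/t_5.png

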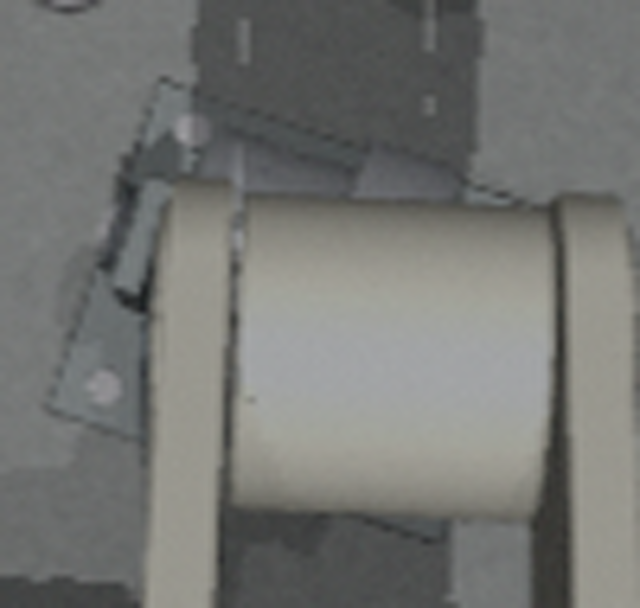

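Run:
```python
from h import *
ims=[cv2.resize(cv2.imread(f"pics/traw_{k}.png")[185:220,255:295],(400,350),interpolation=cv2.INTER_NEAREST) for k in(2,4)]
cv2.imwrite("pics/cmp.png",np.hstack(ims))
ax=np.array([.944,-.330,0]);ay=np.array([.330,.944,0]);c=np.array([596,-22,120.])
for th in range(-90,91,15):
  t=np.radians(th);p=[c+ay*y+55*(np.sin(t)*ax+np.cos(t)*np.array([0,0,1])) for y in(5,25,45)]
  print(th,proj("top",p).round(1).tolist())
```

```text
-90 [[279.0, 213.9], [271.9, 211.6], [264.9, 209.2]]
-75 [[279.3, 213.0], [272.1, 210.7], [264.9, 208.3]]
-60 [[280.0, 210.9], [272.7, 208.5], [265.5, 206.1]]
-45 [[281.1, 207.5], [273.8, 205.0], [266.4, 202.6]]
-30 [[282.5, 203.1], [275.1, 200.7], [267.8, 198.2]]
-15 [[284.1, 198.1], [276.8, 195.6], [269.4, 193.2]]
0 [[285.9, 192.8], [278.5, 190.3], [271.1, 187.9]]
15 [[287.6, 187.6], [280.2, 185.2], [272.9, 182.7]]
30 [[289.2, 182.9], [281.8, 180.5], [274.5, 178.1]]
45 [[290.4, 179.2], [283.2, 176.8], [275.9, 174.4]]
60 [[291.4, 176.5], [284.1, 174.1], [276.9, 171.8]]
75 [[291.8, 175.2], [284.7, 172.8], [277.6, 170.5]]
90 [[291.9, 175.1], [284.8, 172.8], [277.8, 170.5]]
```

View pics/cmp.png

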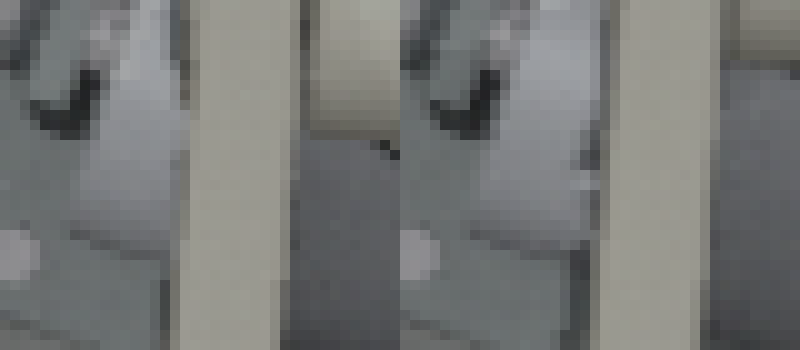

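The top view at raw pixel (273.5, 202) shows a dark notch beside the arm link, probably the hole at about -35°. I'll swing the arm aside to check.

```bash
python3 -m creep '0 0 0 -2 0;0 4 0 -3 0;0 9 0 -3 0;0 14 0 -3 0;0 19 0 -3 0;0 24 0 -3 0;0 25 0 -3 0;0 25 0 -3 0' >/dev/null; python3 st.py; python3 look.py 6;python3 - <<'E'
import cv2
t=cv2.imread("pics/traw_6.png");cv2.imwrite("pics/t6n.png",cv2.resize(t[165:225,250:310],(600,600),interpolation=cv2.INTER_NEAREST))
E
```

```text
t11.60 X -41.3 Y -279.3 tip_z 104.6 | Fx 0.18 Fy -0.12 Fz -0.18
```

View pics/t6n.png

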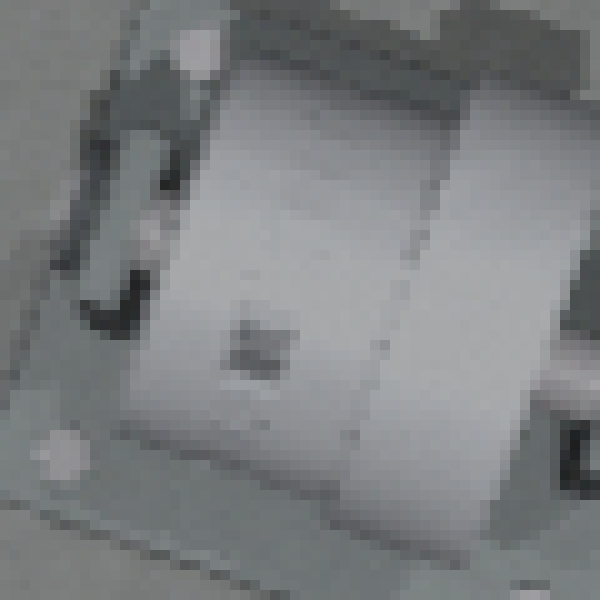

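The hole is clear at raw top pixel (275.7, 199.7), about -27° from up. One short stroke of about 32 mm should bring it to the top.

```bash
python3 -m creep '0 -5 -0.5 0 0;0 -10 -1 0 0;0 -15 -2 0 0;0 -20 -2.5 0 0;0 -25.2 -2.5 1 0;0 -25.2 -2.5 2.5 0;0 -25.2 -2.5 3.4 0;0 -25.2 -2.5 3.4 0' >/dev/null; python3 chk.py 0 2.5 && 
python3 -m creep '0 0 0 0.1 0;0 0 0 0.2 0;0 0 0 0.2 0' >/dev/null && python3 chk.py 0 2.5 && 
python3 -m creep '0 0 0 0.1 0;0 0 0 0.2 0;0 0 0 0.2 0' >/dev/null && python3 chk.py 0 2.5 && 
python3 -m creep '0 0 0 0.1 0;0 0 0 0.2 0;0 0 0 0.2 0' >/dev/null && python3 chk.py 0 2.5 && 
python3 -m creep '0 0 0 0.1 0;0 0 0 0.2 0;0 0 0 0.2 0' >/dev/null && python3 chk.py 0 2.5 && 
python3 -m creep '0 0 0 0.1 0;0 0 0 0.2 0;0 0 0 0.2 0' >/dev/null && python3 chk.py 0 2.5
```

```text
t12.50 X -16.2 Y -24.0 tip_z 69.9 | Fx 0.53 Fy -1.10 Fz 0.58
t12.80 X -16.0 Y -24.7 tip_z 68.4 | Fx 0.24 Fy -0.64 Fz 1.22
t13.10 X -16.0 Y -25.0 tip_z 66.4 | Fx 0.33 Fy -0.60 Fz 0.23
t13.40 X -15.9 Y -24.9 tip_z 64.3 | Fx -0.47 Fy -0.15 Fz 0.50
t13.70 X -15.7 Y -24.9 tip_z 62.8 | Fx -1.72 Fy -2.32 Fz 6.30
```

```bash
python3 -m creep '0 0 -0.5 -0.01 0;0 0 -0.9 -0.01 0;0 0 -0.9 -0.01 0' >/dev/null && python3 chk.py 4 11 &&
python3 -m creep '0 0 -0.5 0.02 0;0 0 -0.9 0.04 0;0 0 -0.9 0.04 0' >/dev/null && python3 chk.py 4 11
```

```text
t14.00 X -6.0 Y -25.0 tip_z 63.4 | Fx 2.58 Fy -1.82 Fz 5.48
t14.30 X 3.6 Y -25.1 tip_z 63.1 | Fx 1.77 Fy -1.67 Fz 2.74
```

```bash
python3 -m creep '0 0 -0.1 0.07 0;0 0 -0.9 0.1 0;0 0 -0.9 0.1 0' >/dev/null && python3 chk.py 3.5 11; python3 look.py 7; python3 spots.py pics/sraw_7.png
```

```text
t14.60 X 13.3 Y -25.0 tip_z 62.3 | Fx 1.33 Fy -1.80 Fz 2.25
[  3.   42.3  42.4   4.1 136. ]
[34.8 29.6 45.7 49.6 93. ]
[-27.9  28.7  40.  -44.2  94. ]
[ 48.2  -2.6  48.2  93.1 111. ]
[-40.   -2.6  40.1 -93.8  90. ]
[ 36.  -33.9  49.5 133.3  97. ]
[  4.3 -48.3  48.5 174.9 107. ]
```

View pics/s_7.png

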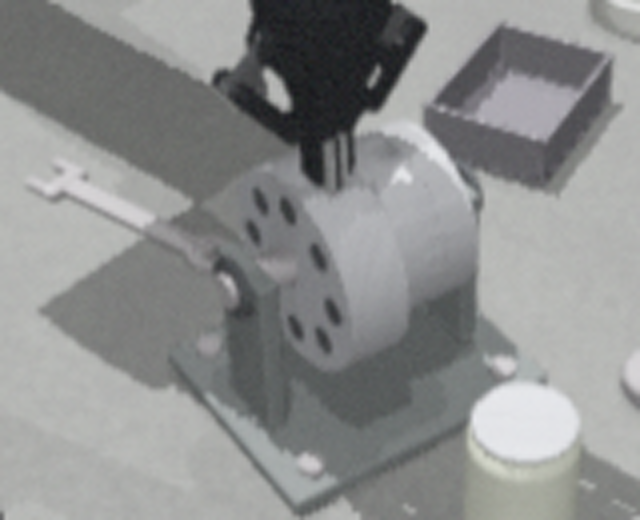

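The spots show a turn of 27°, as planned. I'll let go and move aside to check the hole.

```bash
python3 -m creep '0 0 0 -0.7 0;0 0 0 -2 0;0 0 0 -4 0;30 5 0 -4 0;47 10 0 -4 0;47 15 0 -4 0;47 20 0 -4 0;47 25 0 -4 0;47 27 0 -4 0;47 27 0 -4 0' ; python3 st.py; python3 look.py 8;python3 - <<'E'
import cv2
t=cv2.imread("pics/traw_8.png");a=cv2.resize(t[165:225,250:310],(600,600),interpolation=cv2.INTER_NEAREST)
cv2.imwrite("pics/t8n.png",a)
s=cv2.imread("pics/sraw_8.png");cv2.imwrite("pics/s8n.png",cv2.resize(s[190:250,230:310],(800,600),interpolation=cv2.INTER_NEAREST))
E
```

```text
clock: 15.7
eef_pos: [508.4, -306.8, 395.8]
tcp_rot: [-3.122, 0.001, -1.912]
contact_force: [0.5, 1.1, 0.1]
opening: 0.467
t15.70 X 11.3 Y -297.7 tip_z 102.8 | Fx 0.08 Fy 1.20 Fz 0.11
```

View pics/t8n.png

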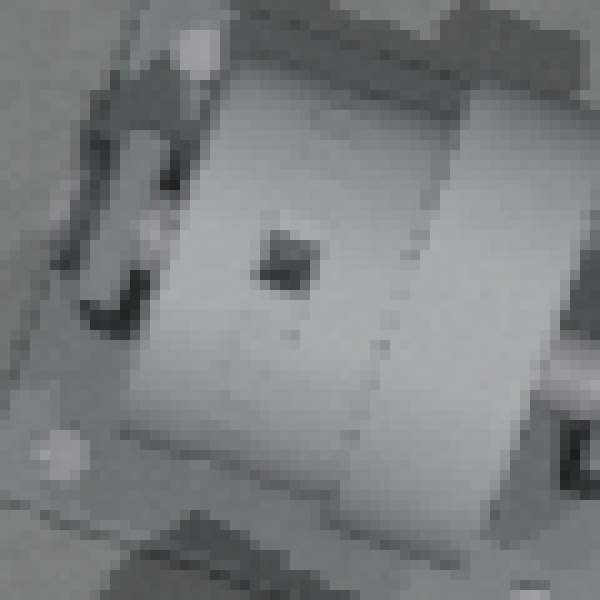

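View pics/s8n.png

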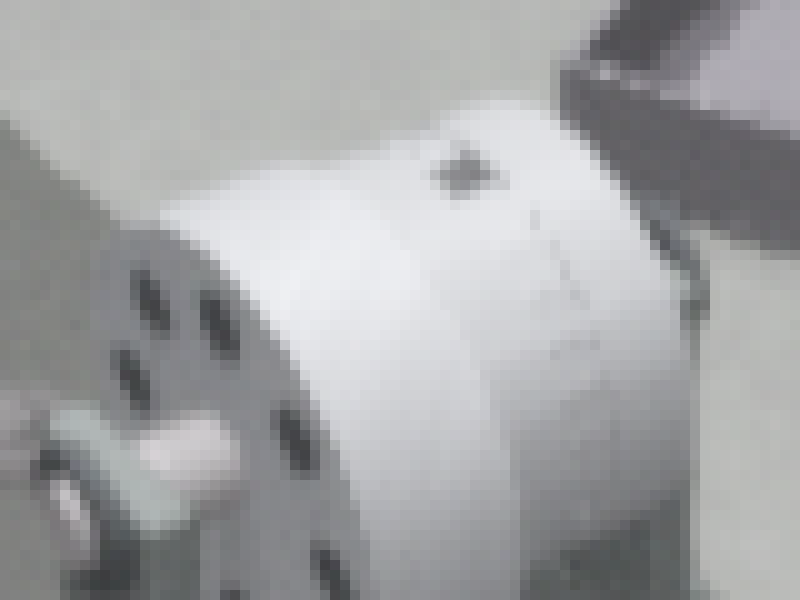

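Run:
```python
from h import *
def cen(n,img,box,thr):
    x0,y0,x1,y1=box;g=img[y0:y1,x0:x1].max(2).astype(float);w=np.clip(thr-g,0,None)
    v,u=np.mgrid[y0:y1,x0:x1];return (u*w).sum()/w.sum(),(v*w).sum()/w.sum()
t=cv2.imread("pics/traw_8.png");s=cv2.imread("pics/sraw_8.png")
a=cen("top",t,(274,187,284,196),140);b=cen("scene",s,(271,203,282,212),190)
print(a,b,"expected proj",proj("top",[604.2,1.4,175]),proj("scene",[604.2,1.4,175]))
P,e=tri("top",a,"scene",b);print(P,e)
ax=np.array([.944,-.330]);ay=np.array([.330,.944])
for Q in (P,onz("top",*a,175),onz("scene",*b,175)):
  q=Q[:2]-[596,-22];print(Q.round(1),"X",q@ax,"Y",q@ay)
# pin top
p=cv2.imread("pics/traw_8.png");cv2.imwrite("pics/r8.png",cv2.resize(p[215:275,350:430],(800,600),interpolation=cv2.INTER_NEAREST))
```

```text
(np.float64(278.22890682318416), np.float64(191.17241379310346)) (np.float64(276.04452690166977), np.float64(206.860853432282)) expected proj [[278.57590457 190.34678472]] [[275.57343415 206.61803709]]
[603.10725417   2.97356885 172.70781701] 2.100493907154189
[603.1   3.  172.7] X -1.532029780421194 Y 25.92044287101975
[602.1   2.3 175. ] X -2.279042201955673 Y 24.972494049667507
[605.7   1.3 175. ] X 1.4448573209574382 Y 25.159626980527847
```

View pics/sraw_8.png

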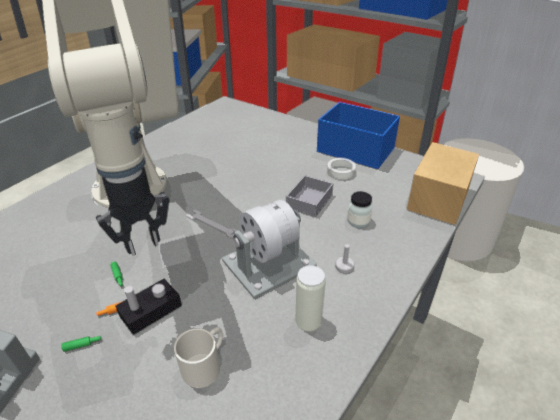

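View pics/traw_8.png

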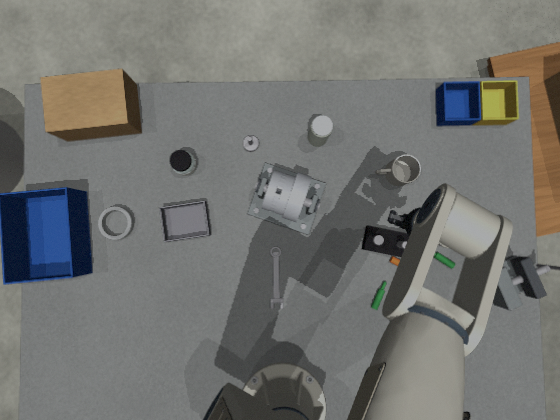

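View pics/sraw_1.png

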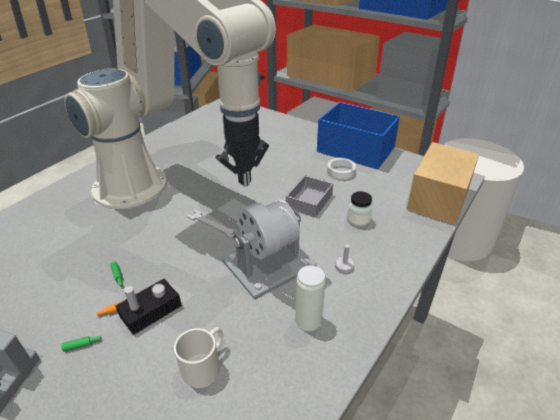

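```bash
cat > plan.py <<'E'
import sys
from h import *
from scipy.spatial.transform import Rotation as Ro
# grasp point target x y z (mm), yaw deg -> shift cm in tool axes, roll deg
def plan(x,y,z,yaw):
    s=sense();R=Ro.from_euler("xyz",s["tcp_rot"]).as_matrix();p=s["eef_pos"]
    g=p+155*R[:,2];d=R.T@(np.array([x,y,z])-g)
    cy=np.degrees(s["tcp_rot"][2]);roll=-((yaw-cy+180)%360-180)
    print("t%.2f grasp now"%s["clock"],g.round(1),"toolz",R[:,2].round(3),"q6 %.2f open %.2f F"%(s["qpos"][5],s["opening"]),s["contact_force"].round(1),"| SHIFT cm",(d/10).round(2),"roll",round(roll,1))
if __name__=="__main__": plan(*map(float,sys.argv[1:5]))
E
python3 plan.py 458.2 -339.6 130 -19.3
python3 - <<'E'
from h import *
print(proj("scene",[[458.2,-339.6,100],[458.2,-339.6,40]]))
s=cv2.imread("pics/sraw_8.png");q=proj("scene",[[458.2,-339.6,100],[458.2,-339.6,40]])
for a in q: s[int(round(a[1])),int(round(a[0]))]=(0,0,255)
cv2.imwrite("pics/r8.png",cv2.resize(s[275:335,95:175],(800,600),interpolation=cv2.INTER_NEAREST))
E
```

```text
t15.80 grasp now [ 512.3 -305.   240.5] toolz [ 0.019 -0.005 -1.   ] q6 1.36 open 0.47 F [-0.4 -0.5  0.4] | SHIFT cm [ 5.09  4.16 10.96] roll -90.1
[[128.34468343 288.73066881]
 [134.53216037 306.72989738]]
```

View pics/r8.png

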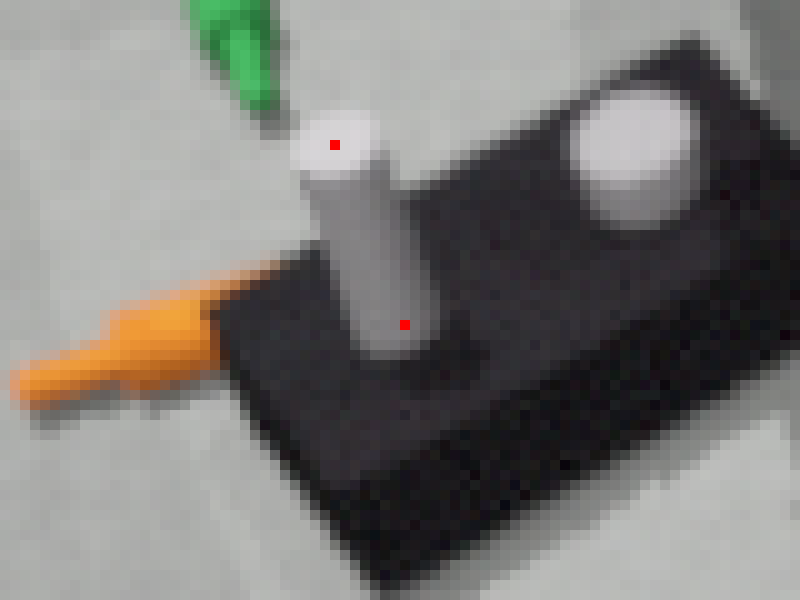

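The projected pin position lies on the pin's top centre, so the two views agree. Now I'll turn and go above the pin.

```bash
python3 -m creep '47 1 1 0 -8.5;47 2 2 0 -17;47 3 3 0 -25.5;47 4 4 0 -34;47 5.1 4.2 0 -42.5;47 5.1 4.2 0 -51;47 5.1 4.2 2 -59.5;47 5.1 4.2 4 -68;47 5.1 4.2 6 -76.5;47 5.1 4.2 9 -85;47 5.1 4.2 10.9 -90;47 5.1 4.2 10.9 -90;47 5.1 4.2 10.9 -90;47 5.1 4.2 10.9 -90' ; python3 plan.py 458.2 -339.6 78 -19.3
```

```text
clock: 17.2
eef_pos: [455.7, -338.7, 287.0]
tcp_rot: [-3.14, -0.021, -0.341]
contact_force: [-0.1, 0.5, 0.7]
opening: 0.467
t17.20 grasp now [ 458.9 -339.6  132. ] toolz [ 0.021 -0.006 -1.   ] q6 -0.31 open 0.47 F [-0.1  0.5  0.7] | SHIFT cm [-0.18  0.03  5.4 ] roll -0.2
```

```bash
python3 -m creep '47 -0.1 0 1.5 0;47 -0.15 0 3 0;47 -0.15 0 4.5 0;47 -0.15 0 5.4 0;47 -0.15 0 5.4 0' ; python3 plan.py 458.2 -339.6 78 -19.3; python3 -m creep '15 0 0 0 0;10 0 0 0 0;5 0 0 0 0;5 0 0 0 0;5 0 0 0 0;5 0 0 0 0;5 0 0 0 0' 40;python3 plan.py 458.2 -339.6 78 -19.3;python3 look.py 9
```

```text
clock: 17.7
eef_pos: [454.9, -338.2, 231.4]
tcp_rot: [-3.139, -0.019, -0.341]
contact_force: [-0.9, -0.3, 0.5]
opening: 0.468
t17.70 grasp now [ 457.8 -338.8   76.5] toolz [ 0.019 -0.004 -1.   ] q6 -0.31 open 0.47 F [-0.9 -0.3  0.5] | SHIFT cm [ 0.07  0.06 -0.15] roll -0.2
clock: 18.4
eef_pos: [455.0, -338.2, 231.6]
tcp_rot: [-3.139, -0.019, -0.341]
contact_force: [0.4, 1.0, 0.2]
opening: 0.218
t18.40 grasp now [ 457.9 -338.9   76.6] toolz [ 0.019 -0.004 -1.   ] q6 -0.31 open 0.22 F [0.4 1.  0.2] | SHIFT cm [ 0.06  0.06 -0.14] roll -0.2
```

Run:
```python
import cv2
s=cv2.imread("pics/sraw_9.png");cv2.imwrite("pics/r9.png",cv2.resize(s[235:335,75:195],(720,600),interpolation=cv2.INTER_CUBIC))
```

```text
(no output)
```

View pics/r9.png

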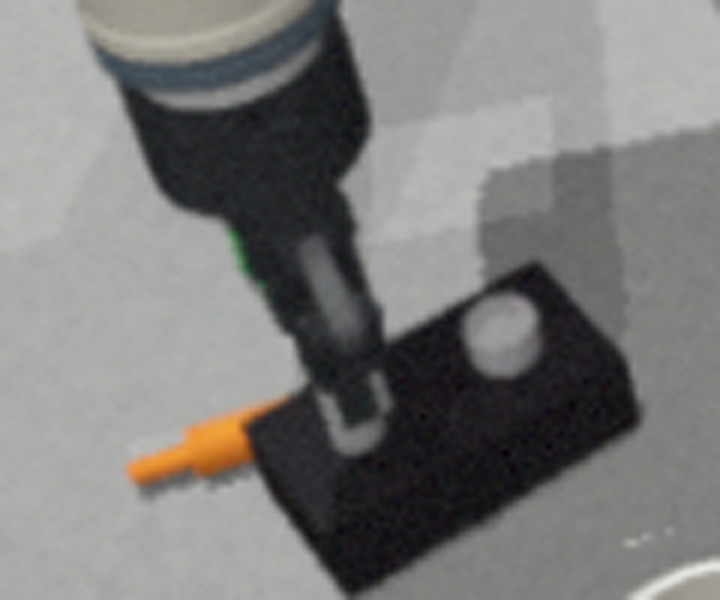

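```bash
python3 -m creep '5 0 0 -0.5 0;5 0 0 -1.5 0;5 0 0 -3 0;5 0 0 -5 0;5 0 0 -8 0;5 0 0 -12 0;5 0 0 -16 0;5 0 0 -20 0;5 0 0 -20 0;5 0 0 -20 0' ; python3 plan.py 603.3 2.3 277 -19.3; python3 look.py 10
python3 - <<'E'
import cv2
s=cv2.imread("pics/sraw_10.png");cv2.imwrite("pics/r10.png",cv2.resize(s[155:335,45:245],(667,600),interpolation=cv2.INTER_CUBIC))
E
```

```text
clock: 19.5
eef_pos: [451.1, -337.3, 433.5]
tcp_rot: [-3.14, -0.022, -0.341]
contact_force: [-1.0, 0.5, -2.9]
opening: 0.213
t19.50 grasp now [ 454.4 -338.2  278.5] toolz [ 0.021 -0.006 -1.   ] q6 -0.31 open 0.21 F [-1.   0.5 -2.9] | SHIFT cm [  2.64 -37.07   0.26] roll -0.2
```

View pics/r10.png

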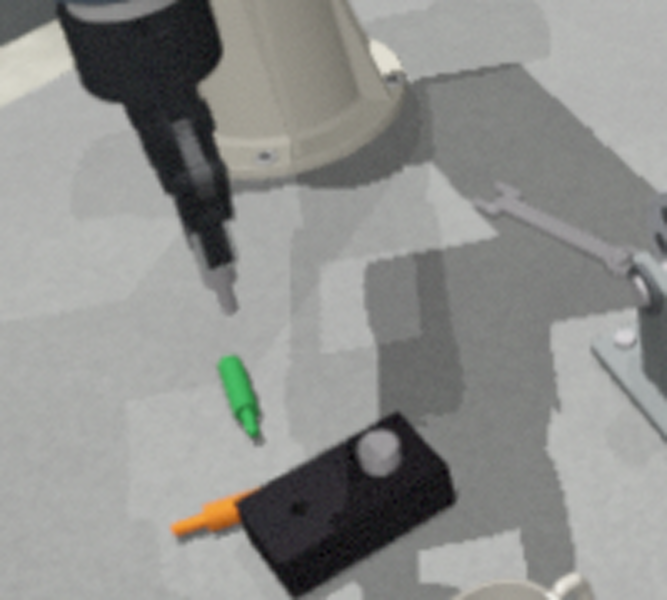

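```bash
python3 -m creep '5 0.3 -3 0 0;5 0.5 -7 0 0;5 0.8 -11.5 0 0;5 1.2 -16 0 0;5 1.5 -20.5 0 0;5 1.8 -25 0 0;5 2.1 -29.5 0 0;5 2.4 -33.5 0 0;5 2.6 -36 0 0;5 2.6 -37 0 0;5 2.6 -37 0 0;5 2.6 -37 0 0;5 2.6 -37 0 0' ; python3 plan.py 602.4 2.5 255 -19.3; python3 look.py 11
```

```text
clock: 20.9
eef_pos: [598.5, 1.8, 432.1]
tcp_rot: [-3.14, -0.017, -0.342]
contact_force: [-1.0, -0.2, -0.8]
opening: 0.212
t20.90 grasp now [601.1   1.2 277.1] toolz [ 0.017 -0.004 -1.   ] q6 0.35 open 0.21 F [-1.  -0.2 -0.8] | SHIFT cm [ 0.04 -0.16  2.21] roll -0.3
```

View pics/s_11.png

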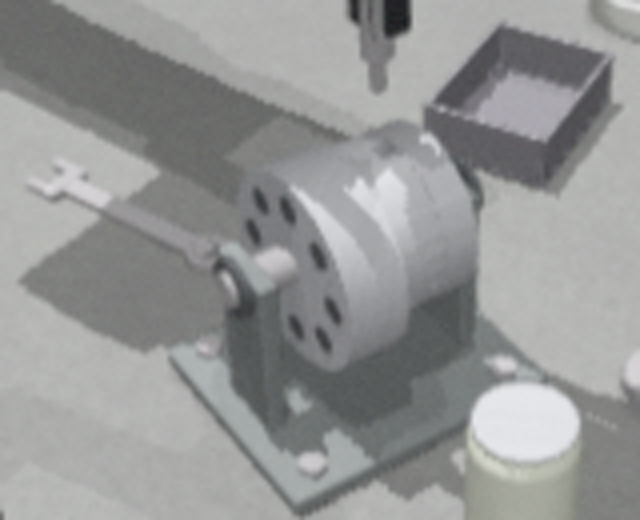

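```bash
python3 -m creep '5 0.05 -0.1 1 0;5 0.05 -0.15 2.2 0;5 0.05 -0.15 3.2 0;5 0.05 -0.15 3.2 0;5 0.05 -0.15 3.2 0' ; python3 plan.py 602.4 2.5 243.6 -19.3; python3 look.py 12
python3 - <<'E'
import sys;sys.path.insert(0,".")
from h import *
s=cv2.imread("pics/sraw_12.png");cv2.imwrite("pics/r12.png",cv2.resize(s[175:235,245:315],(700,600),interpolation=cv2.INTER_NEAREST))
sn=sense()
from scipy.spatial.transform import Rotation as Ro
R=Ro.from_euler("xyz",sn["tcp_rot"]).as_matrix();g=sn["eef_pos"]+155*R[:,2];f=g+61.6*R[:,2];sh=g+36.6*R[:,2]
print("foot",f,"proj foot, shoulder",proj("scene",[f,sh]),"hole z175",proj("scene",[603.3,2.3,175]))
E
```

```text
clock: 21.5
eef_pos: [600.1, 3.1, 399.8]
tcp_rot: [-3.14, -0.017, -0.342]
contact_force: [0.4, 0.7, -1.5]
opening: 0.214
t21.50 grasp now [602.6   2.5 244.8] toolz [ 0.016 -0.004 -1.   ] q6 0.35 open 0.21 F [ 0.4  0.7 -1.5] | SHIFT cm [-0.02  0.01  0.12] roll -0.3
foot [604.18213902   2.2936488  184.0501441 ] proj foot, shoulder [[275.74739244 203.35317452]
 [275.49390808 194.59714996]] hole z175 [[275.48967706 206.29764674]]
```

View pics/r12.png

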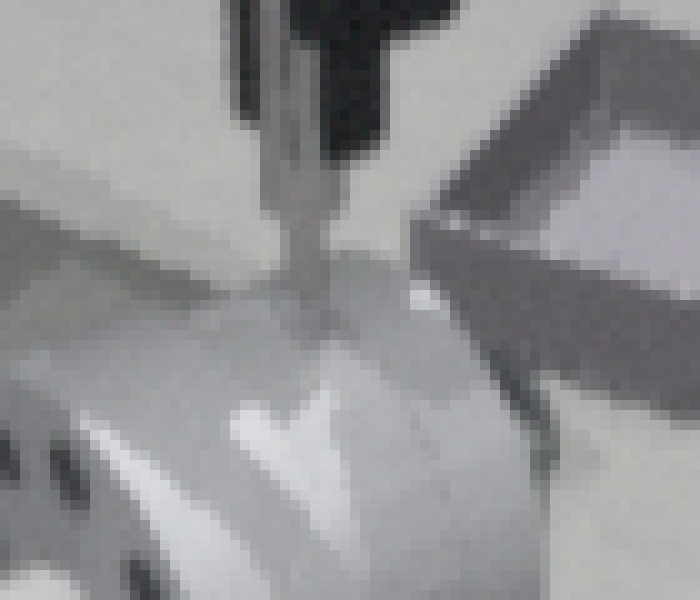

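```bash
python3 -m creep '5 0.05 -0.14 0.3 0;5 0.05 -0.14 0.7 0;5 0.05 -0.14 0.7 0' >/dev/null; python3 chk.py 0 4 &&
python3 -m creep '5 0 0 0.15 0;5 0 0 0.3 0;5 0 0 0.3 0' >/dev/null; python3 chk.py 0 4 &&
python3 -m creep '5 0 0 0.15 0;5 0 0 0.3 0;5 0 0 0.3 0' >/dev/null; python3 chk.py 0 4 &&
python3 -m creep '5 0 0 0.15 0;5 0 0 0.3 0;5 0 0 0.3 0' >/dev/null; python3 chk.py 0 4; python3 plan.py 602.4 2.5 211.6 -19.3; python3 look.py 13
python3 - <<'E'
import cv2
s=cv2.imread("pics/sraw_13.png");cv2.imwrite("pics/r13.png",cv2.resize(s[175:235,245:315],(700,600),interpolation=cv2.INTER_NEAREST))
E
```

```text
t21.90 X -3.8 Y 26.6 tip_z 100.1 | Fx -0.56 Fy 0.23 Fz -1.21
t22.20 X -3.8 Y 26.5 tip_z 96.8 | Fx -0.30 Fy 0.69 Fz -1.28
t22.50 X -3.8 Y 26.5 tip_z 93.6 | Fx 0.46 Fy -0.62 Fz -0.20
t22.80 X -3.8 Y 26.5 tip_z 90.3 | Fx 0.16 Fy -0.13 Fz -1.35
t22.80 grasp now [603.6   3.7 228.3] toolz [ 0.016 -0.004 -1.   ] q6 0.35 open 0.22 F [ 0.1 -0.2 -1.3] | SHIFT cm [-0.1   0.15  1.67] roll -0.3
```

View pics/r13.png

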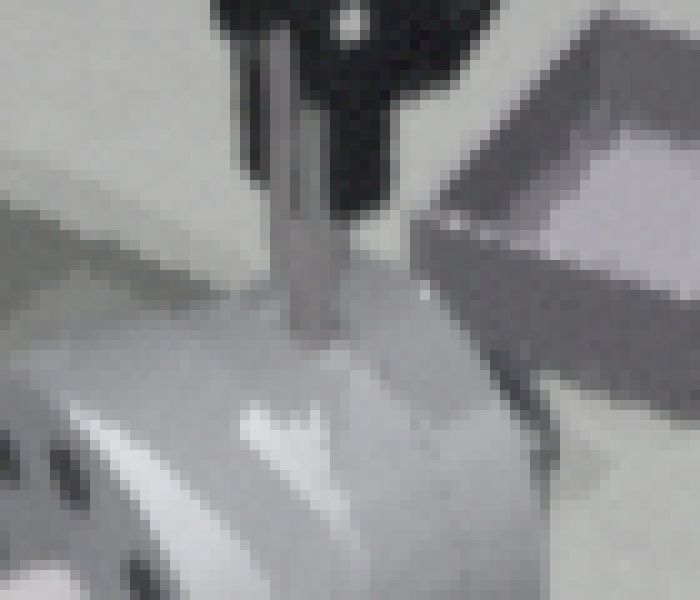

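The foot is about 8 mm below the mouth with no force, so it's in the hole. I'll continue down.

```bash
python3 -m creep '5 0 0 0.2 0;5 0 0 0.4 0;5 0 0 0.4 0' >/dev/null; python3 chk.py 0 4 &&
python3 -m creep '5 0 0 0.2 0;5 0 0 0.4 0;5 0 0 0.4 0' >/dev/null; python3 chk.py 0 4 &&
python3 -m creep '5 0 0 0.2 0;5 0 0 0.4 0;5 0 0 0.4 0' >/dev/null; python3 chk.py 0 4 &&
python3 -m creep '5 0 0 0.15 0;5 0 0 0.25 0;5 0 0 0.25 0' >/dev/null; python3 chk.py 0 4 ; python3 plan.py 602.4 2.5 211.6 -19.3
```

```text
t23.20 X -3.8 Y 26.4 tip_z 86.2 | Fx -0.43 Fy 0.06 Fz -0.75
t23.50 X -3.8 Y 26.4 tip_z 81.7 | Fx 0.71 Fy 0.62 Fz -0.55
t23.80 X -3.9 Y 26.4 tip_z 77.4 | Fx 0.25 Fy -0.53 Fz -0.25
t24.10 X -3.9 Y 26.4 tip_z 74.7 | Fx -0.50 Fy -0.56 Fz -0.65
t24.10 grasp now [603.3   3.6 212.7] toolz [ 0.014 -0.004 -1.   ] q6 0.35 open 0.21 F [-0.7 -0.4 -0.7] | SHIFT cm [-0.05  0.14  0.11] roll -0.3
```

```bash
python3 -m creep '5 0 0 0.1 0;5 0 0 0.1 0' >/dev/null; python3 chk.py 0 4 &&
python3 -m creep '5 0 0 0.1 0;5 0 0 0.1 0' >/dev/null; python3 chk.py 0 4 &&
python3 -m creep '5 0 0 0.1 0;5 0 0 0.1 0' >/dev/null; python3 chk.py 0 4 ; python3 plan.py 602.4 2.5 211.6 -19.3; python3 look.py 14
python3 - <<'E'
import cv2
s=cv2.imread("pics/sraw_14.png");cv2.imwrite("pics/r14.png",cv2.resize(s[175:235,245:315],(700,600),interpolation=cv2.INTER_NEAREST))
E
```

```text
t24.30 X -3.9 Y 26.4 tip_z 73.6 | Fx 0.24 Fy 0.24 Fz -1.87
t24.50 X -3.8 Y 26.4 tip_z 72.7 | Fx -0.54 Fy -0.42 Fz -0.58
t24.70 X -3.7 Y 26.4 tip_z 72.0 | Fx -1.25 Fy -0.31 Fz 3.70
t24.70 grasp now [603.5   3.6 210. ] toolz [ 0.015 -0.004 -1.   ] q6 0.35 open 0.21 F [-1.3  0.1  3.7] | SHIFT cm [-0.06  0.14 -0.16] roll -0.3
```

View pics/r14.png

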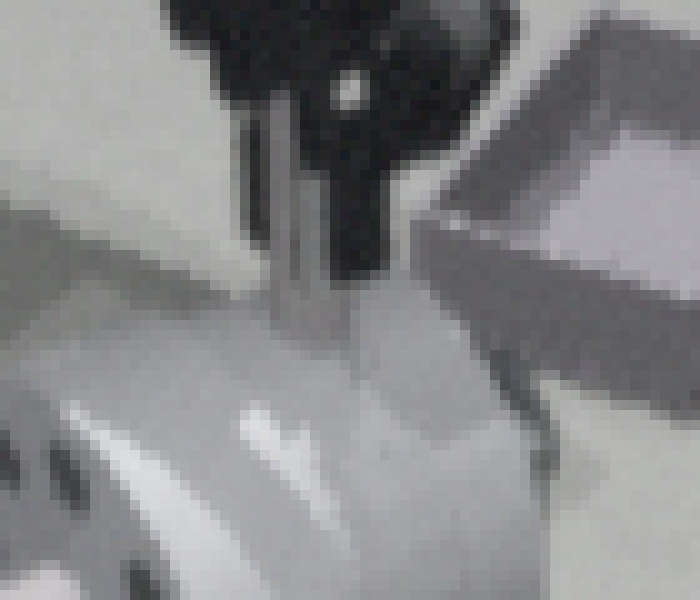

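It made contact at the expected height (shoulder about 173–175), with 5 N in total. Releasing and retreating upward.

```bash
python3 -m creep '25 0 0 0 0;30 0 0 0 0;40 0 0 0 0;45 0 0 0 0;45 0 0 0 0' ; python3 st.py; python3 -m creep '45 0 0 -1 0;45 0 0 -3 0;45 0 0 -6 0;45 0 0 -10 0;45 0 0 -12 0;45 3 5 -12 0;45 3 10 -12 0;45 3 15 -12 0;45 3 20 -12 0;45 3 25 -12 0;45 3 28 -12 0;45 3 28 -12 0'; python3 look.py 15
python3 - <<'E'
import cv2
s=cv2.imread("pics/sraw_15.png");cv2.imwrite("pics/r15.png",cv2.resize(s[175:255,235:315],(600,600),interpolation=cv2.INTER_NEAREST))
E
```

```text
clock: 25.3
eef_pos: [601.2, 4.2, 364.9]
tcp_rot: [-3.14, -0.015, -0.342]
contact_force: [-0.2, -0.4, 1.0]
opening: 0.442
t25.30 X -3.7 Y 26.4 tip_z 71.9 | Fx -0.05 Fy -0.45 Fz 0.95
clock: 26.5
eef_pos: [532.1, -272.9, 485.8]
tcp_rot: [3.141, -0.016, -0.346]
contact_force: [0.6, 0.4, 0.4]
opening: 0.452
```

View pics/r15.png

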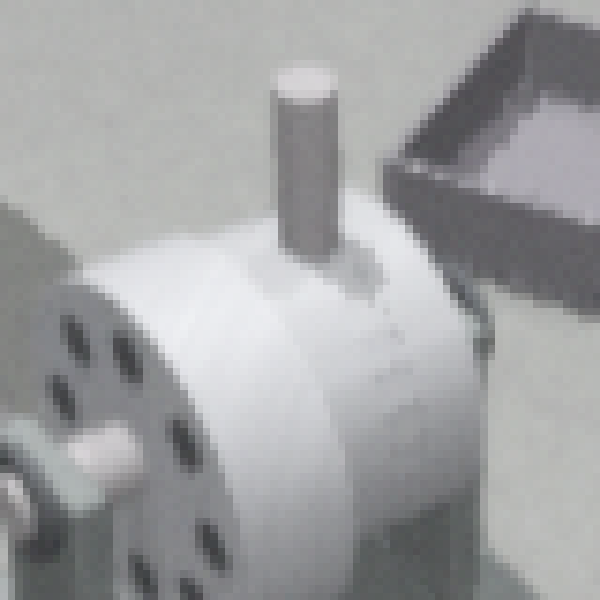

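View pics/t_15.png

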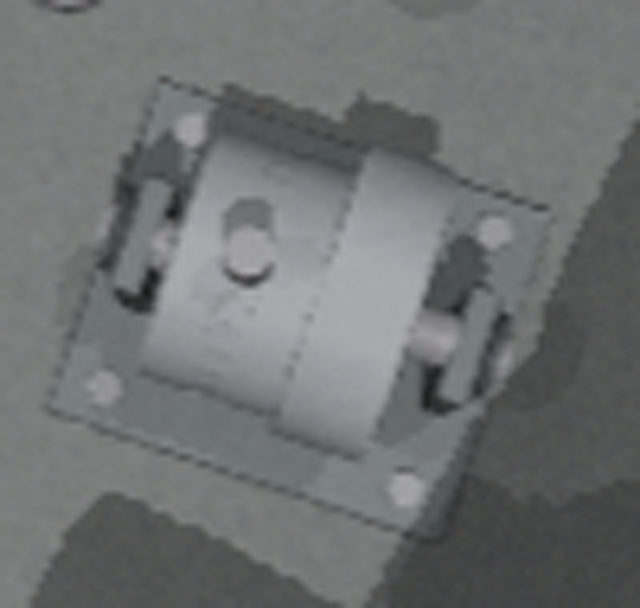

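View pics/sraw_15.png

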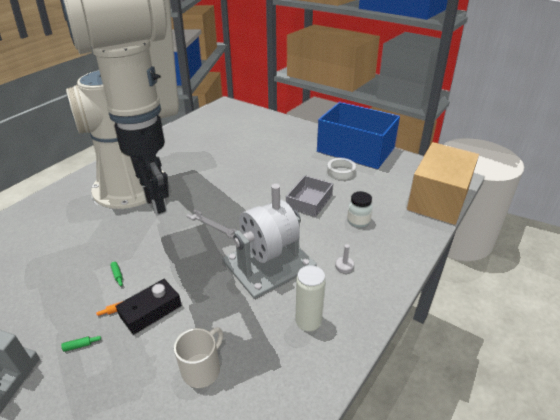

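```bash
python3 - <<'E'
from h import *
# pin top: top view zoomed (248,248)/6.4, scene nearest zoom (306,86)/7.5
a=(240+248/6.4-.5,150+248/6.4-.5);b=(235+306/7.5-.5,175+86/7.5-.5)
print(a,b,tri("top",a,"scene",b));print(onz("top",*a,235))
base=(235+311/7.5-.5,175+250/7.5-.5);print(base,proj("scene",[[603.3,2.5,175],[603.3,2.5,235]]))
E
python3 spots.py pics/sraw_15.png; python3 st.py
```

```text
(278.25, 188.25) (275.3, 185.96666666666667) (array([603.91704729,   2.34040888, 233.31911771]), np.float64(0.5674423755060484))
[603.98033696   2.53004534 235.        ]
(275.9666666666667, 207.83333333333334) [[275.53952787 206.25594137]
 [275.23759139 185.2239428 ]]
[ 2.7 42.3 42.4  3.6 81. ]
[34.7 29.7 45.7 49.5 68. ]
[-27.5  28.4  39.5 -44.1  51. ]
[48.1 -1.5 48.1 91.8 77. ]
[-39.8  -3.1  40.  -94.5  56. ]
[ 35.5 -33.7  48.9 133.6  68. ]
[  5.5 -47.7  48.1 173.5  74. ]
t26.60 X 22.7 Y -254.5 tip_z 192.5 | Fx -0.43 Fy -0.34 Fz 0.75
```

The pin top is at (604, 2.3, 233), against an expected z of 235 when fully home and the hole at (603.3, 2.3). The pin is upright, the spots show the drum hasn't moved, and the arm is clear. Handing in.

```bash
python3 -c "
from rig import *
print(sign_off())"
```

```text
the job is handed in; nothing more can be done
None
```

I turned the drum with three light strokes across the top of the spool (about 77°, 65–73° and 27°). The hole then faced up within about 3°, and I let go. I took the lock pin from the rack and seated it with about 5 N. I handed in at about 26.6 s of the 72 s allowed; `sign_off()` gave no verdict.

**Touch:** the highest force I read while stroking was about 7 N. I only read it between short moves, so this is not a continuous record.

**Last checks:**
- **Pin:** its top measured (604, 2.3, 233) mm, against about 235 mm in height when fully home. That is within the calibration error and about 1 mm sideways of the hole. It looks upright in both views.
- **Drum:** the dark spots stayed within about 1° of where they were after the last stroke.
- **Robot:** the gripper is open and well clear of everything.
- **Bystanders:** none looks moved in the last picture; I judged this by eye and did not measure it.

**Disagreements and surprises:**
- The two cameras disagreed by about 2 mm on the hole's position. I corrected from the scene view, and the pin went in without resistance.
- The tool tilted by about 1°, which I allowed for.
- The green and orange look-alikes fell over while the arm made its first move. They lie on the table, and I saw no sign that the arm touched them.

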